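Index the drilling jig by one hole-row step with its hand wheel

TASK

Advance the drilling jig's carriage by one step: push the hand wheel round clockwise (seen from above) by its upright black handle through exactly one full turn, so that the handle ends where it began. Push the handle gently with the outside of the fingers only: do not grip it and do not pull it up, and leave the loose things on and around the jig where they are. Finish with the hand clear of everything.

Things in the scene. Friction and masses are not known exactly. Their poses are not given: they have to be found in the camera images.
- wheel_center (a point): point on the hand wheel's vertical axis, 120 mm above the bench, level with the top of the rim. The wheel lies flat on a 95 mm square grey gear housing; aluminium rim of 70 mm radius (to the middle of the 16 mm thick rim bar), three spokes, and a steel hub of 20 mm radius that reaches 3 mm above this point.
- handle_top (a point): centre of the top face of the wheel's handle, 173 mm above the bench. It goes round with the wheel on a circle of 70 mm radius about wheel_center.
- handle: the wheel's handle: an upright black plastic cylinder, 22 mm in diameter and 50 mm tall, standing on the end of one spoke at the rim. Origin: centre of its foot, on its axis, 123 mm above the bench; z is up. It does not spin by itself. A spring of about 4.5 N keeps it down; pulled up (at most 20 mm) it would release the drive, which must not happen.
- wheel (a joint): turn of the hand wheel in rad, growing CLOCKWISE seen from above; one turn is 6.283. It starts anywhere from -2.5 to 2.5. Turning takes about 1.7 N at the handle; the wheel has friction and stays where it is left.
- carriage (a joint): travel of the carriage in m along the jig's +y; geared to the wheel, 20 mm for each clockwise turn. The carriage holds a wooden strip with a row of holes, its top 72 mm above the bench.
- jig: the drilling jig, fixed to the bench. Origin: on the wheel's axis at bench height; z up, x towards the carriage, which lies 175 mm from the wheel's axis. Steel base plate 350 x 400 x 20 mm reaching from x = -90 to x = 260 mm; a drill guide bracket stands at x = 170 to 254, y = -15 to 15 mm, up to 126 mm above the bench.
- dowel: loose wooden dowel, 24 mm across, 55 mm tall, standing on the jig's base plate; origin at its foot. Leave alone.
- offcut: loose wooden block 70 x 40 x 30 mm lying on the jig's base plate; origin under its centre. Leave alone.
- tape: loose cardboard ring, 100 mm across, 25 mm high, lying on the bench by the jig; origin under its centre. Leave alone.
- driver: loose screwdriver, 180 mm long, lying on the bench by the jig. Leave alone.
- glue: loose white bottle, 60 mm across, 140 mm tall, standing on the bench by the jig; origin at its foot. Leave alone.
- cup: loose grey plastic cup, 72 mm across, 80 mm tall, standing on the bench by the jig; origin at its foot. Leave alone.
- wrench: loose wrench, 150 mm long, lying on the bench on the robot's side of the jig. Leave alone.

How it is judged:
By the outcome, as a careful person would: the job done as asked, in the order asked, and still so for the second after the job is handed in, with the robot touching nothing.
It also fails if it takes over 66 s, if anything falls off the work surface, if the arm or the gripper's body presses on something with over 40 N, if the wrist force passes 120 N, or if a joint passes its speed limit or range.

ROBOT

A 7-joint arm with a two-finger parallel gripper is mounted at the origin on the work surface. World frame = base frame: x ahead of the robot, y to its left, z up, the work surface at z = 0. Lengths are in m, angles in rad, forces in N, time in s.
With the tool pointing down it reaches from about 0.375 to 0.925 m from the base axis. Payload 3.1 kg.
Tool frame: the origin (TCP) lies between the finger pads; the fingertips stand 19 mm ahead of it and the grasp point (between the pads) is the TCP; z points along the fingers, y is the direction in which the jaws open and shut (so a half turn about z gives the same grasp; the last joint's range is limited). The gripper opens to 85 mm and grips with 20 to 120 N. Pads are 22 mm wide; open, the fingers measure 114 mm over their backs; the gripper's body (76 mm by 85 mm) begins 54 mm behind the grasp point. The pads swing forward as they close: fully open they stand 13 mm farther back than shut.
Start: joints at [-0.098, 0.383, 0.044, 1.598, -0.018, 1.161, -0.05], TCP at [0.65, 0, 0.221] pointing down, gripper open.
Joint ranges: [-2.61, 2.61], [-0.41, 2.15], [-1.48, 1.57], [0, 2.5], [-1.57, 4.71], [0.05, 1.97], [-2.85, 2.85]. Speed limits (rad/s): [2.79, 2.79, 3.14, 3.14, 3.14, 3.14, 3.14].

INTERFACE

Orientations are given as a unit quaternion [x, y, z, w].
In Python, from bench import move_ptp, movel, move_j, move_gripper, pause, inverse_kinematics, read_camera, camera_params, MotionError, sign_off, look_for, tip_of, read_time_s, read_qpos, read_joint_vel, read_effort, read_eef_pos, read_tcp_rot, read_ft_force, read_ft_torque, read_finger_gap gives the robot as it stands. Calls block until the motion is done:
- move_ptp(position, orientation): joint-space move of the TCP to a pose.
- movel(position, orientation=None, speed=0.15): straight line of the TCP; orientation=None keeps the orientation; speed is the mean speed in m/s.
- move_j(angles): joint-space move.
- move_gripper(opening, effort=None): finger opening in m; effort is the grip in N (None keeps the last); returns when the fingers have stopped.
- pause(seconds).
- inverse_kinematics(position, orientation): joint angles nearest the present ones, or None.
- read_camera(name): name is "scene" or "side" or "wrist"; returns the picture (420x560x3 uint8, red, green, blue); there is no depth.
- camera_params(name): a dict with "K" (3x3 intrinsics, pixels), "camera_from_world" (4x4, takes a point from world to camera coordinates). Camera axes: x right, y down, z forward; pixel columns grow to the right and rows downward; lengths in m; the calibration is good to about 2 mm. The wrist camera is an equidistant fisheye: a pixel r from the principal point sees the ray r / f radians off the axis. A picture is of the moment at which its call begins: read the wrist's pose just before it. camera_params takes no time and is no camera call; for the wrist camera it gives the pose at the moment of the call.
A pose or a line that the arm cannot do raises MotionError and nothing moves.
- sign_off(): hands the job in, once; it reports no verdict.
Trained networks look in the newest picture that a camera, given by its name, has taken for a name from the list of things; names that differ only in an ending like _2 or _b are one class to them, and where a whole thing is asked for, a point or a joint stands for the part that bears it (a point fixed in the world has none). Each returns a list of dicts, best first, with "confidence" (0 to 1); they miss things now and then, are a little off and sometimes report something else, mostly with a low value. They report only what shows in the picture. A call takes as long as a camera call.
- look_for(camera, name): "at" ([column, row] in pixels, amid what is visible of it).
- tip_of(camera, name): "at" ([column, row] in pixels: a listed point, or the origin of a listed thing).
Readings, each from a call of its own:
- read_time_s(): time.
- read_qpos(): joint angles.
- read_joint_vel(): joint speeds.
- read_effort(): joint torques, N m.
- read_eef_pos(): TCP position.
- read_tcp_rot(): TCP orientation.
- read_ft_force(): force on the tool from outside, world axes, zero at the start.
- read_ft_torque(): the same for the moment, N m.
- read_finger_gap(): finger opening in m.
Only numpy, scipy, OpenCV 4.12 (cv2) and the standard library are available. Lean on these libraries where they do the work, as an engineer would, in place of code of your own. Each camera call takes 0.05 s, during which the arm holds its last target.

## Working session

There is one attempt and no reset: what is moved stays moved. The work goes in short steps, each a Python script; the robot and the scene stay as the last script left them, time stands still between calls to the robot, and variables do not carry over. Pictures are saved under pics/ and viewed, and the job is handed in when it is done.

```bash
mkdir -p pics; ls; python3 - <<'E'
from bench import *
import cv2,numpy as np
for c in ["scene","side","wrist"]:
    im=read_camera(c); cv2.imwrite(f"pics/a_{c}.png",im[:,:,::-1])
    p=camera_params(c); print(c,np.round(p["K"],1).tolist(),np.round(p["camera_from_world"],3).tolist())
    for n in ["wheel_center","handle_top","handle","jig","dowel","offcut","tape","glue","cup","wrench","driver"]:
        r=tip_of(c,n)[:2]; print(n,[(np.round(d["at"],1).tolist(),round(d["confidence"],2)) for d in r])
print(read_time_s(),read_tcp_rot(),read_finger_gap())
E
```

```text
pics
scene [[532.9, 0.0, 288.4], [0.0, 532.9, 215.3], [0.0, 0.0, 1.0]] [[0.125, 0.992, -0.006, -0.141], [0.627, -0.084, -0.775, -0.247], [-0.769, 0.093, -0.633, 1.816], [0.0, 0.0, 0.0, 1.0]]
wheel_center [([223.7, 224.5], 0.73)]
handle_top [([235.8, 218.7], 0.49)]
handle [([239.4, 233.8], 0.7)]
jig [([221.8, 257.4], 0.86)]
dowel [([264.4, 217.7], 0.55)]
offcut [([174.8, 258.4], 0.69)]
tape [([311.6, 214.8], 0.83)]
glue [([326.9, 256.1], 0.81), ([241.4, 231.8], 0.54)]
cup [([135.6, 305.7], 0.68)]
wrench [([203.1, 217.7], 0.62)]
driver [([114.2, 258.6], 0.83)]
side [[493.3, 0.0, 278.1], [0.0, 493.3, 209.4], [0.0, 0.0, 1.0]] [[0.801, -0.599, -0.006, -0.403], [-0.361, -0.475, -0.802, 0.325], [0.477, 0.645, -0.597, 1.19], [0.0, 0.0, 0.0, 1.0]]
wheel_center [([312.6, 230.7], 0.74)]
handle_top [([324.0, 205.0], 0.68)]
handle [([318.7, 216.8], 0.46)]
jig [([312.3, 267.0], 0.88)]
dowel [([260.3, 257.5], 0.6)]
offcut [([349.7, 283.7], 0.87)]
tape [([219.8, 245.4], 0.77)]
glue [([264.2, 219.9], 0.81)]
cup [([404.4, 294.4], 0.58)]
wrench [([276.9, 309.0], 0.66)]
driver [([377.6, 338.3], 0.75)]
wrist [[325.2, 0.0, 273.9], [0.0, 325.2, 211.4], [0.0, 0.0, 1.0]] [[1.0, 0.0, -0.0, -0.65], [0.001, -0.947, 0.32, -0.041], [-0.0, -0.32, -0.947, 0.379], [0.0, 0.0, 0.0, 1.0]]
wheel_center [([168.8, 298.3], 0.76)]
handle_top [([221.4, 294.4], 0.64)]
handle [([227.8, 265.0], 0.73), ([168.6, 296.2], 0.17)]
jig [([197.2, 245.0], 0.7)]
dowel [([106.6, 166.5], 0.82)]
offcut [([222.8, 330.5], 0.86)]
tape [([85.5, 59.8], 0.74)]
glue [([201.4, 25.6], 0.94), ([98.6, 280.0], 0.26)]
cup [([297.8, 370.1], 0.71)]
wrench [([100.7, 281.6], 0.91)]
driver []
1.8 [ 7.07097617e-01  7.07115945e-01  1.32774004e-05 -1.14916512e-05] 0.08518651433444811
```

View pics/a_scene.png

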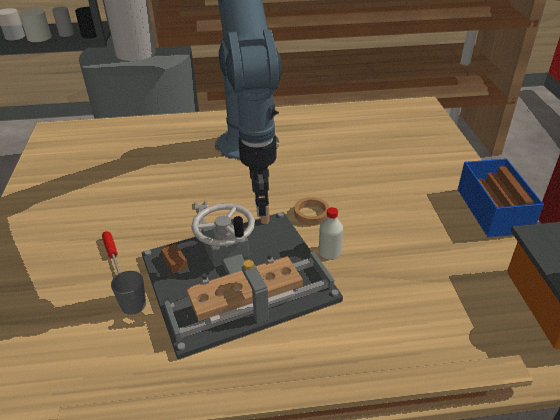

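View pics/a_side.png

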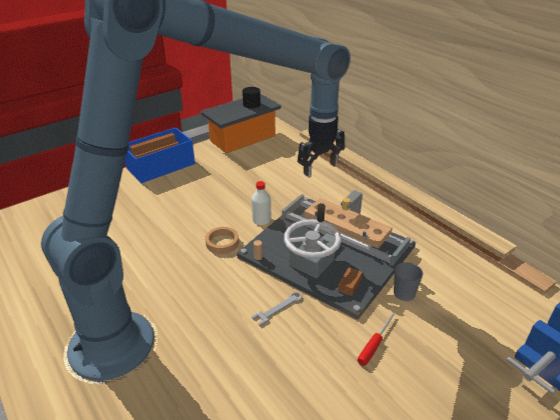

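View pics/a_wrist.png

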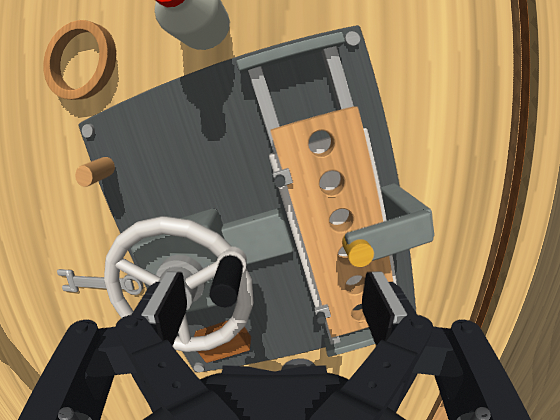

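```bash
cat > h.py <<'E'
import numpy as np
from bench import *
def ray(c,uv,p=None):
    p=p or camera_params(c); K=np.array(p["K"]);T=np.array(p["camera_from_world"])
    x=(uv[0]-K[0,2])/K[0,0]; y=(uv[1]-K[1,2])/K[1,1]
    if c=="wrist":
        r=np.hypot(x,y); d=np.array([np.sin(r)*x/r,np.sin(r)*y/r,np.cos(r)])
    else: d=np.array([x,y,1.])
    R=T[:3,:3]; return -R.T@T[:3,3], R.T@d
def atz(c,uv,z,p=None):
    o,d=ray(c,uv,p); return o+d*(z-o[2])/d[2]
def proj(c,P,p=None):
    p=p or camera_params(c); K=np.array(p["K"]);T=np.array(p["camera_from_world"])
    q=T[:3,:3]@np.asarray(P)+T[:3,3]
    if c=="wrist":
        r=np.hypot(q[0],q[1]); th=np.arctan2(r,q[2]); xy=q[:2]/r*th
    else: xy=q[:2]/q[2]
    return K[:2,:2]@xy+K[:2,2]
E
python3 - <<'E'
from h import *
Z=dict(wheel_center=.12,handle_top=.173,handle=.123,jig=0,dowel=.02,offcut=.02,tape=0,glue=0,cup=0)
D=dict(scene=dict(wheel_center=[223.7,224.5],handle_top=[235.8,218.7],handle=[239.4,233.8],jig=[221.8,257.4],dowel=[264.4,217.7],offcut=[174.8,258.4],tape=[311.6,214.8],glue=[326.9,256.1],cup=[135.6,305.7]),
side=dict(wheel_center=[312.6,230.7],handle_top=[324,205],handle=[318.7,216.8],jig=[312.3,267],dowel=[260.3,257.5],offcut=[349.7,283.7],tape=[219.8,245.4],glue=[264.2,219.9],cup=[404.4,294.4]),
wrist=dict(wheel_center=[168.8,298.3],handle_top=[221.4,294.4],handle=[227.8,265],jig=[197.2,245],dowel=[106.6,166.5],offcut=[222.8,330.5],tape=[85.5,59.8],glue=[201.4,25.6],cup=[297.8,370.1]))
for n in Z:
    print(n,[np.round(atz(c,D[c][n],Z[n])[:2],3).tolist() for c in D])
E
```

```text
wheel_center [[0.566, -0.087], [0.567, -0.072], [0.549, -0.091]]
handle_top [[0.612, -0.057], [0.62, -0.054], [0.612, -0.049]]
handle [[0.609, -0.051], [0.618, -0.038], [0.61, -0.051]]
jig [[0.554, -0.102], [0.56, -0.086], [0.552, -0.089]]
dowel [[0.432, 0.021], [0.453, 0.018], [0.449, 0.021]]
offcut [[0.563, -0.219], [0.584, -0.212], [0.579, -0.211]]
tape [[0.412, 0.156], [0.399, 0.153], [0.414, 0.157]]
glue [[0.585, 0.169], [0.577, 0.174], [0.567, 0.179]]
cup [[0.692, -0.308], [0.687, -0.315], [0.688, -0.312]]
```

The wrist view shows the wheel rim at about columns 106–248 and rows 218–348. The black handle leans away from the lens at about (228, 280), at the end of the right-hand spoke. Next I'll fit the rim circle to the images to get the wheel centre.

```bash
python3 - <<'E'
from h import *
import cv2
from scipy.optimize import least_squares
c0=np.array([.556,-.089])
t=np.linspace(0,2*np.pi,360,endpoint=False)
res=[]
for c in ["wrist","scene","side"]:
    im=cv2.imread(f"pics/a_{c}.png"); f=im.astype(int)
    mask=((f.min(2)>110)&(f.max(2)-f.min(2)<45)).astype(np.uint8)
    p=camera_params(c)
    ys,xs=np.nonzero(mask)
    W=np.array([atz(c,(x,y),.112,p)[:2] for x,y in zip(xs,ys)])
    cc=c0.copy()
    for it in range(30):
        d=W-cc; r=np.hypot(*d.T); tol=.02 if it<10 else .011
        s=W[abs(r-.070)<tol]
        # bin by angle to balance
        sol=least_squares(lambda q: np.hypot(*(s-q).T)-.070,cc,loss='soft_l1',f_scale=.004); 
        cc=sol.x
    print(c,cc,len(s),np.std(np.hypot(*(s-cc).T)))
    big=cv2.resize(im,None,fx=4,fy=4,interpolation=cv2.INTER_CUBIC)
    h=proj(c,[.611,-.05,.15],p)
    for R,z in((.078,.112),(.062,.112)):
        for a in t:
            P=proj(c,[cc[0]+R*np.cos(a),cc[1]+R*np.sin(a),z],p); cv2.circle(big,tuple(int(v*4+2) for v in P),1,(0,0,255),-1)
    u=proj(c,[*cc,.12],p); x,y=[int(v*4) for v in u]
    cv2.imwrite(f"pics/b_{c}.png",big[max(0,y-300):y+300,max(0,x-400):x+400])
E
```

```text
wrist [ 0.5532816  -0.08693281] 4842 0.00505098782626882
scene [ 0.54969347 -0.08691279] 605 0.004903704636715584
side [ 0.55312159 -0.08572787] 770 0.00587388194401876
```

View pics/b_wrist.png

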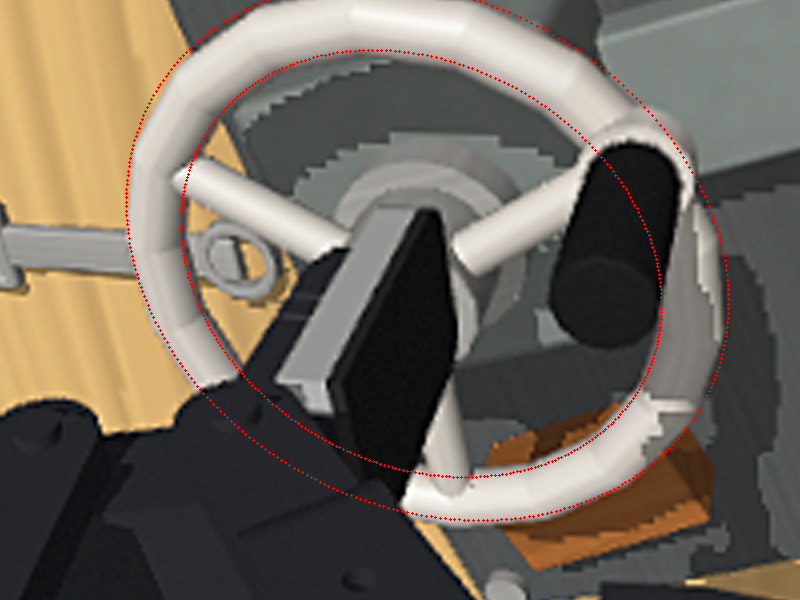

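View pics/b_side.png

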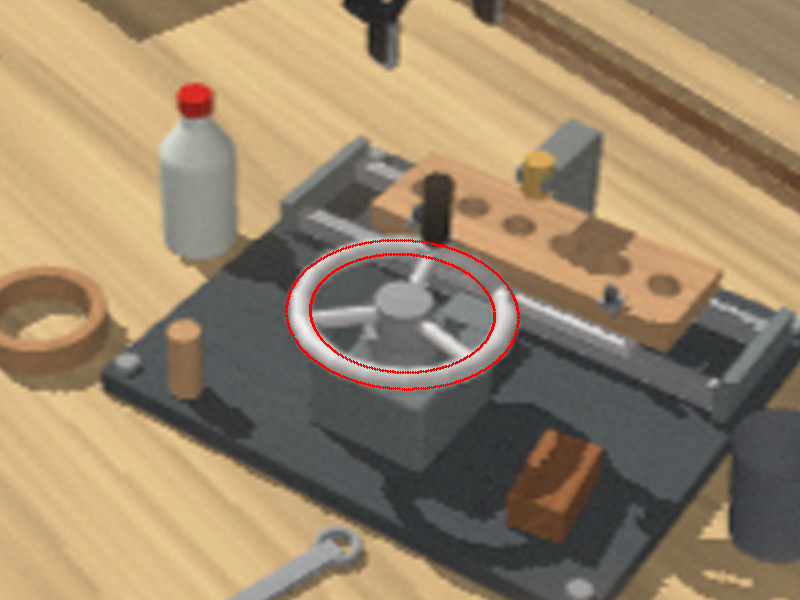

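The side-view fit lies on the rim, and the wrist fit sits about 2 mm low. I take the wheel centre as (0.553, -0.085) and the handle at about 29°. The push will be two half turns with closed fingers, using the flat narrow side of the fingers, with the tool turning along with the wheel. First the start of pass 1.

```bash
cat >> h.py <<'E'
from scipy.spatial.transform import Rotation as Rn
C=np.array([.553,-.085]); ZP=.160
def quat(psi):
    c,s=np.cos(psi),np.sin(psi)
    return Rn.from_matrix(np.array([[c,s,0],[s,-c,0],[0,0,-1.]])).as_quat()
def pose(phi,off,psi=None,z=ZP,c=None):
    """phi deg handle angle, off metres behind the handle axis (ccw side)"""
    c=C if c is None else c; a=np.radians(phi)
    p=c+.07*np.array([np.cos(a),np.sin(a)])+off*np.array([-np.sin(a),np.cos(a)])
    return np.array([*p,z])
def st(tag=""):
    print(tag,"t%.2f"%read_time_s(),np.round(read_eef_pos(),4),"F",np.round(read_ft_force(),2),"q7 %.2f"%read_qpos()[6],flush=True)
E
python3 - <<'E'
from h import *
for phi,psi in[(29,119),(-61,29),(-151,-61),(-61,119+90-90),(-241,29)]:
    q=inverse_kinematics(pose(phi,.022),quat(np.radians(psi))); print(phi,psi,None if q is None else np.round(q,2))
move_gripper(0.0,20); print(read_finger_gap())
q=quat(np.radians(119))
move_ptp(pose(29,.05,z=.235),q); st("above")
movel(pose(29,.05),q,speed=.1); st("down")
import cv2
for c in("side","wrist"): cv2.imwrite(f"pics/c_{c}.png",read_camera(c)[:,:,::-1])
E
```

```text
29 119 [ 0.01  0.36 -0.03  1.77  0.01  1.02  0.48]
-61 29 [-0.06  0.39  0.26  1.74 -0.12  1.03 -0.82]
-151 -61 [-0.26  0.22  0.5   1.98 -0.13  0.97 -2.33]
-61 119 [ 0.14  0.39  0.01  1.73 -0.    1.03  0.66]
-241 29 [-0.2   0.17  0.21  2.02 -0.04  0.96 -1.04]
6.0530413469302014e-05
above t3.11 [ 0.5904 -0.0074  0.2354] F [-0.6  -1.    0.27] q7 0.44
down t4.01 [ 0.5907 -0.0073  0.1606] F [ 0.22  0.93 -0.23] q7 0.44
```

View pics/c_side.png

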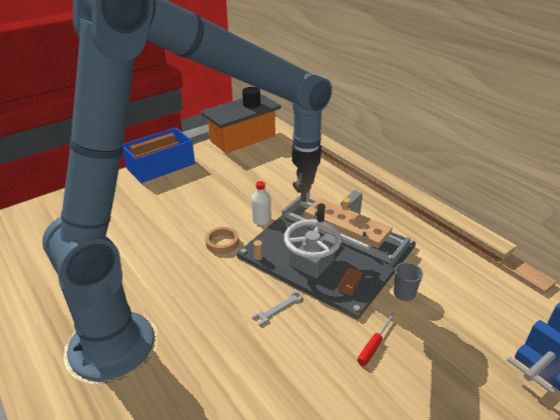

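View pics/c_wrist.png

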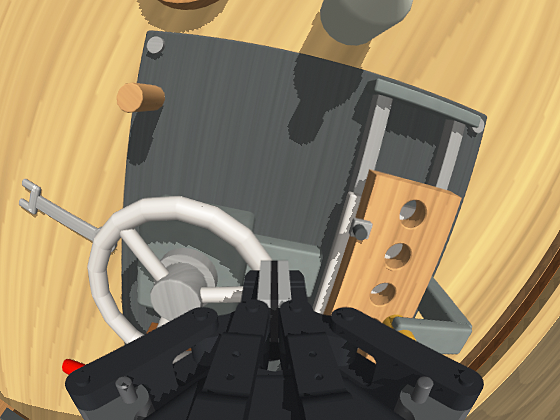

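The shut fingers stand behind the handle, clear of the rim. The side view shows the handle at (321, 212) and the fingers at (303, 190). Next I push the first part of pass 1.

```bash
python3 - <<'E'
from h import *
import cv2
q=quat(np.radians(119))
for o in(.034,.028,.022):
    movel(pose(29,o),q,speed=.03); st(o)
for phi in range(19,-32,-10):
    movel(pose(phi,.022),quat(np.radians(phi+90)),speed=.04); st(phi)
for c in("side","scene"): cv2.imwrite(f"pics/d_{c}.png",cv2.resize(read_camera(c)[130:310,150:420,::-1],None,fx=2.5,fy=2.5))
E
```

```text
0.034 t4.79 [ 0.5977 -0.0213  0.1599] F [ 0.41  0.39 -0.44] q7 0.46
0.028 t5.14 [ 0.6007 -0.0269  0.16  ] F [-0.5   1.32 -0.64] q7 0.47
0.022 t5.49 [ 0.6037 -0.0321  0.1601] F [ 0.16 -0.74  1.1 ] q7 0.48
19 t5.96 [ 0.6122 -0.0413  0.1601] F [0.56 0.81 0.22] q7 0.33
9 t6.42 [ 0.619  -0.0522  0.1602] F [ 0.66 -0.04  0.06] q7 0.19
-1 t6.89 [ 0.6236 -0.0642  0.1602] F [1.04 0.58 2.36] q7 0.05
-11 t7.36 [ 0.6259 -0.0769  0.1601] F [ 0.59 -0.27  1.22] q7 -0.09
-21 t7.83 [ 0.6261 -0.0897  0.16  ] F [1.3  0.04 1.64] q7 -0.24
-31 t8.29 [ 0.624  -0.1023  0.1599] F [0.45 0.3  0.72] q7 -0.38
```

View pics/d_side.png

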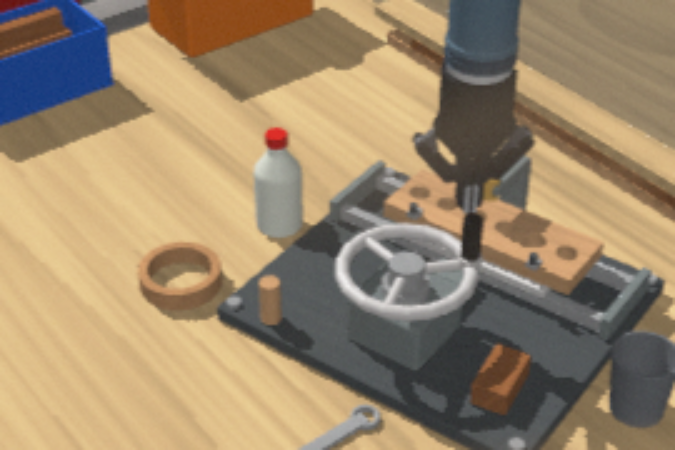

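View pics/d_scene.png

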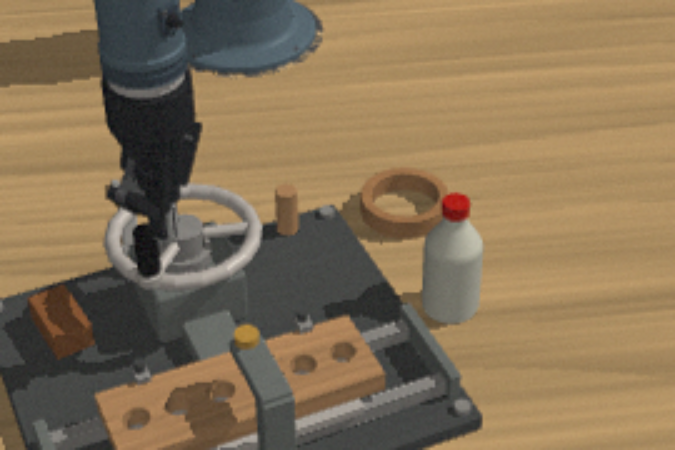

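The handle is ahead of the fingers and the wheel is turning under about 1–2 N. In the side crop the handle is at (472, 237). Next: finish pass 1 to about -145°, back off, and turn the tool half round.

```bash
python3 - <<'E'
from h import *
import cv2
for phi in range(-42,-148,-11):
    movel(pose(phi,.022),quat(np.radians(phi+90)),speed=.045)
    if phi%2: st(phi)
st(phi); print(phi)
qn=quat(np.radians(phi+90))
movel(pose(phi,.055),qn,speed=.08); st("back")
movel(pose(phi,.055,z=.235),qn,speed=.12)
for c in("side","scene","wrist"):
    im=read_camera(c); cv2.imwrite(f"pics/e_{c}.png",im[:,:,::-1])
    for n in("handle_top","handle"):
        for d in tip_of(c,n)[:1]:
            P=atz(c,d["at"],.173 if n!="handle" else .123); v=P[:2]-C; print(c,n,np.round(d["at"],1),round(d["confidence"],2),np.round(P[:2],3),np.degrees(np.arctan2(v[1],v[0])),np.hypot(*v))
move_ptp(pose(phi,.055,z=.235),quat(np.radians(phi+270))); st("flip")
E
```

```text
-53 t9.32 [ 0.6124 -0.1276  0.1598] F [0.05 0.18 2.04] q7 -0.69
-75 t10.26 [ 0.5923 -0.1468  0.1599] F [-0.01 -0.39  0.53] q7 -1.01
-97 t11.19 [ 0.5664 -0.157   0.16  ] F [ 0.72 -0.85  0.65] q7 -1.35
-119 t12.12 [ 0.5383 -0.1568  0.1599] F [ 0.06 -0.45  1.91] q7 -1.72
-141 t13.06 [ 0.5126 -0.146   0.16  ] F [-0.43 -0.49  1.2 ] q7 -2.11
-141 t13.06 [ 0.5126 -0.146   0.16  ] F [-0.43 -0.49  1.2 ] q7 -2.11
-141
back t13.62 [ 0.5331 -0.1724  0.1597] F [-1.03  0.88 -0.51] q7 -2.05
side handle_top [308.  233.8] 0.69 [ 0.506 -0.123] -140.5991217766296 0.06029700517825788
side handle [308.4 250.8] 0.58 [ 0.503 -0.131] -137.19206624841402 0.06786323391933037
scene handle_top [204.  191.9] 0.47 [ 0.498 -0.129] -141.11727427249534 0.07040626113705821
scene handle [207.1 205.6] 0.44 [ 0.489 -0.127] -146.7681176515224 0.07600904121602507
wrist handle [274.9 260.1] 0.65 [ 0.499 -0.131] -139.64838811630503 0.07115972045735786
flip t17.43 [ 0.5332 -0.1718  0.235 ] F [0.1  0.64 0.03] q7 0.96
```

View pics/e_side.png

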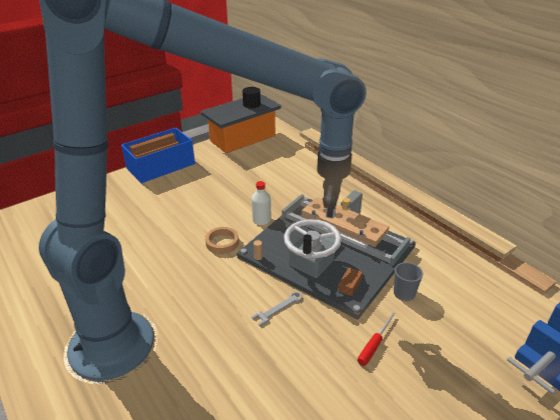

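View pics/e_wrist.png

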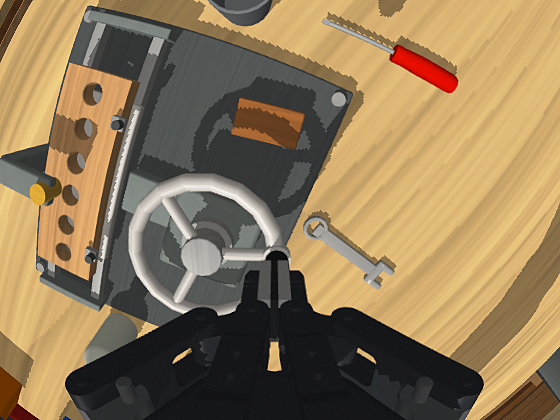

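Pass 1 worked: the handle now measures about -140°, against -141° commanded, and its neighbours haven't moved. In pass 2 I stop about 10–15° short, then compare with the starting picture from the same arm pose.

```bash
python3 - <<'E'
from h import *
import cv2
phi=-141; q=quat(np.radians(phi+270))
movel(pose(phi,.055),q,speed=.12)
movel(pose(phi,.030),q,speed=.05); movel(pose(phi,.022),q,speed=.03); st("touch")
for phi in list(range(-152,-310,-11))+[-317]:
    movel(pose(phi,.022),quat(np.radians(phi+270)),speed=.045)
    if phi%2: st(phi)
print(phi); qn=quat(np.radians(phi+270))
movel(pose(phi,.055),qn,speed=.08); st("back")
movel(pose(phi,.055,z=.235),qn,speed=.12)
move_j([-0.098, 0.383, 0.044, 1.598, -0.018, 1.161, -0.05]); st("home")
for c in("side","scene","wrist"):
    im=read_camera(c); cv2.imwrite(f"pics/f_{c}.png",im[:,:,::-1])
    for n in("handle_top","handle"):
        for d in tip_of(c,n)[:1]:
            P=atz(c,d["at"],.173 if n!="handle" else .123); v=P[:2]-C; print(c,n,np.round(d["at"],1),round(d["confidence"],2),np.round(P[:2],3),np.degrees(np.arctan2(v[1],v[0])),np.hypot(*v))
E
```

```text
touch t19.27 [ 0.5124 -0.1461  0.16  ] F [0.95 0.95 0.68] q7 0.93
-163 t20.20 [ 0.4928 -0.1266  0.1601] F [ 0.22 -0.97  1.2 ] q7 0.52
-185 t21.13 [ 0.4812 -0.101   0.1599] F [ 1.12 -1.32  1.02] q7 0.08
-207 t22.07 [ 0.4803 -0.0729  0.1598] F [0.33 0.27 0.98] q7 -0.36
-229 t23.00 [ 0.4902 -0.0467  0.1599] F [ 0.48  0.08 -0.16] q7 -0.79
-251 t23.93 [ 0.5093 -0.0261  0.1599] F [0.37 0.11 1.25] q7 -1.20
-273 t24.87 [ 0.5346 -0.0139  0.16  ] F [-0.87  0.38 -0.45] q7 -1.59
-295 t25.80 [ 0.5626 -0.0122  0.16  ] F [-0.44 -0.44  0.55] q7 -1.94
-317 t26.73 [ 0.589  -0.0212  0.1599] F [-0.41  0.54  1.01] q7 -2.27
-317
back t27.29 [0.5665 0.0035 0.1601] F [0.76 0.28 0.15] q7 -2.33
home t30.06 [6.498e-01 2.000e-04 2.203e-01] F [0.03 1.35 0.65] q7 -0.05
side handle_top [321.4 201.6] 0.6 [ 0.625 -0.038] 33.24290030246207 0.08574838541488708
side handle [318.3 218.5] 0.6 [ 0.612 -0.043] 35.4704285193269 0.07258544720977811
scene handle_top [244.7 214.5] 0.51 [ 0.6   -0.035] 46.795902819510445 0.06815789544211259
scene handle [242.  229.6] 0.47 [ 0.594 -0.044] 44.52356556850801 0.05794507299460839
wrist handle_top [205.3 279.6] 0.73 [ 0.601 -0.036] 45.67698757901326 0.0681860733584396
wrist handle [216.9 250.2] 0.84 [ 0.601 -0.036] 45.240946189880205 0.06835514553418492
```

View pics/f_wrist.png

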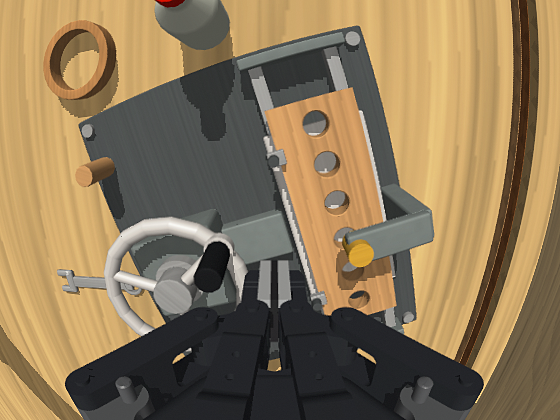

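Same arm pose as the first picture: the handle is now at (212, 266), and it was at (228, 280) at the start, so it is a few degrees short. I'll measure both angles precisely by fitting the handle's silhouette.

```bash
cat >> h.py <<'E'
import cv2
from scipy.optimize import minimize
def sil(p,c,phi,s=4):
    a=np.radians(phi); P=np.array(c)+.07*np.array([np.cos(a),np.sin(a)])
    pts=[proj("wrist",[P[0]+.011*np.cos(t),P[1]+.011*np.sin(t),z],p) for z in(.123,.173) for t in np.linspace(0,2*np.pi,40)]
    h=cv2.convexHull(((np.array(pts)+.5)*s).astype(np.float32)); m=np.zeros((420*s,560*s),np.uint8); cv2.fillConvexPoly(m,np.round(h).astype(np.int32),1); return m
def dark(fn,seed,s=4):
    im=cv2.resize(cv2.imread(fn),None,fx=s,fy=s,interpolation=cv2.INTER_LINEAR)
    m=(im.max(2)<48).astype(np.uint8)
    m=cv2.morphologyEx(m,cv2.MORPH_OPEN,np.ones((9,9),np.uint8))
    n,l=cv2.connectedComponents(m); k=l[int(seed[1]*s),int(seed[0]*s)]; return (l==k).astype(np.uint8)*(k>0)
def iou(a,b): return (a&b).sum()/max(1,(a|b).sum())
E
python3 - <<'E'
from h import *
p=camera_params("wrist")
A=dark("pics/a_wrist.png",(228,282)); B=dark("pics/f_wrist.png",(212,266)); print(A.sum(),B.sum())
f=lambda v:-iou(A,sil(p,v[:2],v[2]*1000))-iou(B,sil(p,v[:2],v[3]*1000))
best=None
for c in((.553,-.085),(.551,-.087),(.555,-.083)):
    r=minimize(f,[*c,.030,.0445],method="Nelder-Mead",options=dict(initial_simplex=np.array([[*c,.030,.0445]]+[list(np.array([*c,.030,.0445])+np.eye(4)[i]*.003) for i in range(4)]),maxiter=120)); print(r.x,r.fun)
# fixed centre
for nm,M in(("a",A),("f",B)):
    ph=np.arange(20,55,.5); v=[iou(M,sil(p,C,x)) for x in ph]; print(nm,ph[np.argmax(v)],max(v))
E
```

```text
19782 19836
[ 0.55313531 -0.08829766  0.03253768  0.04586429] -1.7406638783165354
[ 0.55129489 -0.08662597  0.03066072  0.04396434] -1.7432606319066566
[ 0.5529872  -0.0886971   0.03266626  0.04584214] -1.7424144641044794
a 31.0 0.8677769477523399
f 45.0 0.8574778530484627
```

About 13.5° remains. I go back behind the handle and push 13° more (to nominal -330), then check again.

```bash
python3 - <<'E'
from h import *
q=quat(np.radians(-317+270))
move_ptp(pose(-317,.055,z=.235),q)
movel(pose(-317,.055),q,speed=.12); movel(pose(-317,.030),q,speed=.05); movel(pose(-317,.022),q,speed=.03); st("touch")
for phi in(-324,-330): movel(pose(phi,.022),quat(np.radians(phi+270)),speed=.035); st(phi)
qn=quat(np.radians(phi+270))
movel(pose(phi,.055),qn,speed=.08); movel(pose(phi,.055,z=.235),qn,speed=.12)
move_j([-0.098, 0.383, 0.044, 1.598, -0.018, 1.161, -0.05]); st("home")
for c in("side","scene","wrist"): cv2.imwrite(f"pics/g_{c}.png",read_camera(c)[:,:,::-1])
print([tip_of("wrist",n)[:1] for n in("handle_top","handle")])
p=camera_params("wrist")
for nm,s in(("a",(228,282)),("g",(227,281))):
    M=dark(f"pics/{nm}_wrist.png",s); y,x=np.nonzero(M)
    for c in(C,(.552,-.0875)):
        ph=np.arange(22,45,.25); v=[iou(M,sil(p,c,t)) for t in ph]; print(nm,ph[np.argmax(v)],round(max(v),3),M.sum(),x.mean()/4,y.mean()/4)
a=cv2.imread("pics/a_wrist.png");g=cv2.imread("pics/g_wrist.png")
s=lambda im:cv2.resize(im[200:370,90:270],None,fx=2.2,fy=2.2)
cv2.imwrite("pics/g_cmp.png",np.hstack([s(a),s(g)]))
E
```

```text
touch t34.36 [ 0.5894 -0.0212  0.1601] F [0.11 0.06 1.44] q7 -2.30
-324 t34.77 [ 0.5969 -0.0259  0.1601] F [-0.5  -0.43  1.3 ] q7 -2.40
-330 t35.13 [ 0.6028 -0.0308  0.1601] F [0.77 1.6  2.  ] q7 -2.48
home t38.62 [6.499e-01 2.000e-04 2.203e-01] F [0.22 0.1  0.07] q7 -0.05
[[{'at': [222.5, 296.2], 'confidence': 0.69}], [{'at': [225.6, 265.0], 'confidence': 0.59}]]
a 31.0 0.869 19782 226.6615610150642 282.3618061874431
a 31.0 0.875 19782 226.6615610150642 282.3618061874431
g 32.5 0.867 19918 225.25253539512 280.76774776583994
g 33.0 0.879 19918 225.25253539512 280.76774776583994
```

View pics/g_cmp.png

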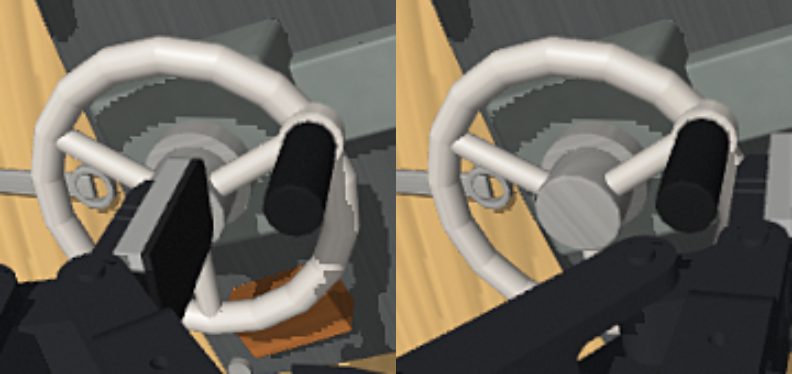

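View pics/g_wrist.png

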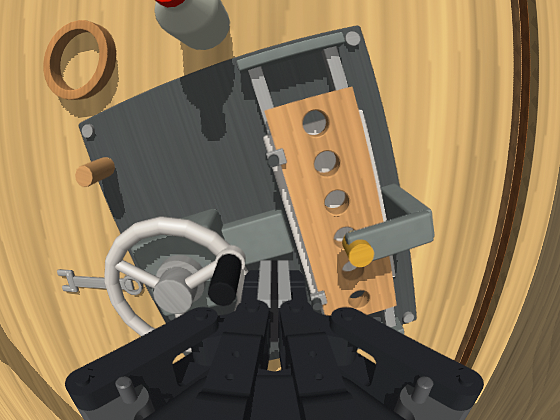

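View pics/g_side.png

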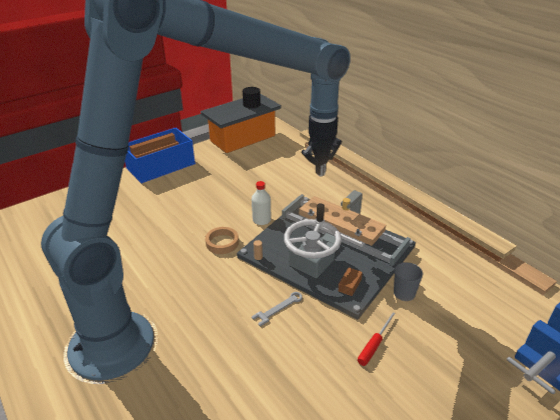

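The wheel is about 1.6° short: the handle centroid is at (225.3, 280.8), against (226.7, 282.4) at the start. There is time for one more small nudge.

```bash
python3 - <<'E'
from h import *
q=quat(np.radians(-330+270))
move_ptp(pose(-330,.055,z=.235),q)
movel(pose(-330,.055),q,speed=.12); movel(pose(-330,.030),q,speed=.05); movel(pose(-330,.022),q,speed=.03); st("touch")
phi=-331.6; qn=quat(np.radians(phi+270)); movel(pose(phi,.022),qn,speed=.02); st(phi)
movel(pose(phi,.055),qn,speed=.08); movel(pose(phi,.055,z=.235),qn,speed=.12)
move_j([-0.098, 0.383, 0.044, 1.598, -0.018, 1.161, -0.05]); move_gripper(.085); st("home")
for c in("side","scene","wrist"): cv2.imwrite(f"pics/k_{c}.png",read_camera(c)[:,:,::-1])
p=camera_params("wrist")
for nm,s in(("a",(228,282)),("k",(227,281))):
    M=dark(f"pics/{nm}_wrist.png",s); y,x=np.nonzero(M)
    ph=np.arange(26,36,.25); v=[iou(M,sil(p,C,t)) for t in ph]; print(nm,ph[np.argmax(v)],round(max(v),3),M.sum(),x.mean()/4,y.mean()/4)
for c in("side","scene","wrist"):
    d=cv2.absdiff(cv2.imread(f"pics/a_{c}.png"),cv2.imread(f"pics/k_{c}.png")).max(2); cv2.imwrite(f"pics/k_diff_{c}.png",d)
cv2.imwrite("pics/k_d.png",cv2.resize(np.hstack([cv2.imread(f"pics/k_diff_{c}.png") for c in("scene","wrist")]),(800,300)))
E
```

```text
touch t42.88 [ 0.6028 -0.031   0.1601] F [-0.15  1.63  0.56] q7 -2.48
-331.6 t43.12 [ 0.6041 -0.032   0.1601] F [-1.32  1.19  1.3 ] q7 -2.50
home t47.42 [6.500e-01 1.000e-04 2.206e-01] F [0.33 0.46 0.48] q7 -0.05
a 31.0 0.868 19782 226.6615610150642 282.3618061874431
k 31.0 0.867 19879 226.30100860204234 282.11510890889883
```

View pics/k_d.png

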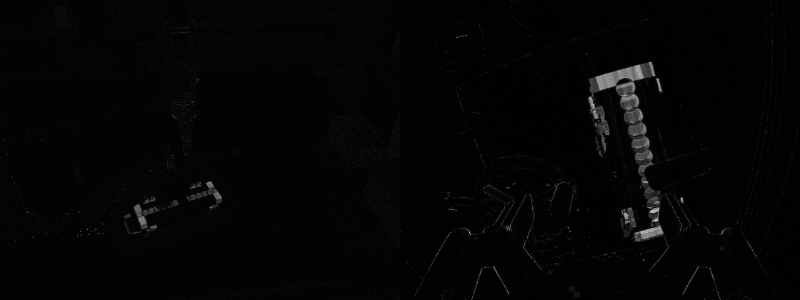

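View pics/k_wrist.png

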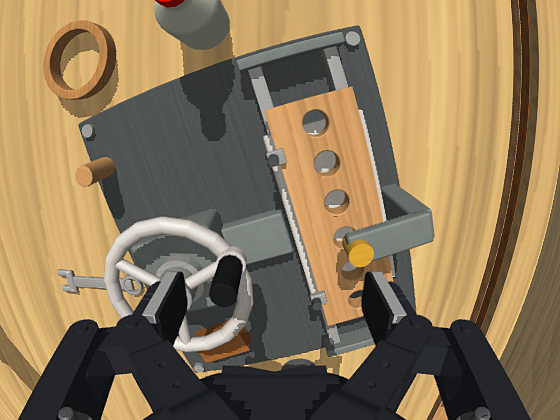

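The difference images show that only the carriage strip has moved. The handle at (226.3, 282.1) is within 0.5 px of its starting place, and the loose things haven't changed. The hand is clear, so I'm handing in.

```bash
python3 -c "
from bench import *
sign_off(); print(read_time_s())"
```

```text
the job is handed in; nothing more can be done
the job is handed in; nothing more can be done
```

I turned the hand wheel one full turn clockwise and handed the job in at about 47.5 s of robot time. I pushed the handle with the outside of the shut fingers in two half-turn passes. Two small corrective pushes of about 13° and 1.6° followed, and nothing was gripped or lifted.

- **Handle position:** with the arm back in its start pose, the fitted handle angle is 31.0°, the same as at the start. The handle's image position is within 0.5 px of where it began, roughly 0.3°.
- **Carriage and loose things:** before/after pictures from the scene and wrist cameras differ only at the carriage strip, which has advanced along its rails. I did not measure that travel in millimetres. The loose things show no change in either view.
- **Forces and clearance:** the force readings between moves stayed below about 3 N. The hand finished open at the start pose, clear of everything.
- **Disagreements:** single estimates of the handle angle from the scene and side cameras were up to about 10° off from the wrist camera's. I relied on the wrist pictures taken from the same arm pose.

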